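Set an ignition coil under the test booth's shield sash

TASK

Get the long ignition coil ready for a spark test: lift the booth's clear shield sash by its handle to the top of its travel, then gently lay the coil lengthwise in the V cradle under the raised sash, rubber boot inside the booth and head outside, and let go of it. Finally bring the sash down by its handle until the foot on its lower edge rests lightly on the coil's stem, without pressing hard on it, and let go. Leave the short coil, the screwdriver and the jar where they are.

Things in the scene. Friction and masses are not known exactly. Their poses are not given: they have to be found in the camera images.
- booth: Fixed spark-test booth, 280 mm wide, 230 deep, open on top, clear side and back panes 152 tall, front towards the robot. Origin: on the table, mid-width, in the sash plane; x runs level into the booth, y to its left, z up. Two grey channels (28 x 22, 250 tall, at y = +-128 mm) guide the sash; a front wall 50 tall has a gap 85 wide in the middle for the cradle.
- cradle_low (a point): Mid-width of the fixed cradle, in the sash plane, 45 mm above the table. Two V blocks stand in line along booth x, at x = -45 to -9 and 9 to 27 mm; the sash passes between. Right-angled V, mouth 28 mm wide; a 26 mm stem's axis lies 18 mm above V bottom, cheeks end 14 to 19 mm above it. The cradle is screwed up or down: V bottom is 0 to 25 mm above this point, unmeasured: feel for it.
- sash: Clear sliding sash, 232 mm wide (y), 106 tall, about 0.55 kg. Origin: centre of the underside of its lower edge bar. It slides only up and down, origin 62 mm (lowest) to 182 mm (top) above the table. Channel friction of about 8 N holds it wherever it is left: raising takes about 14 N, lowering about 3 N of push.
- sash_handle (a point): Centre of the sash handle: a level black bar 130 mm long (booth y), 18 thick (x), 16 high, on two posts at y = +-55 mm, above the sash with 26 mm clear below the bar. 140 mm above the sash origin, moves with it. Pinch it from above.
- foot_high (a point): On the sash, same point as its origin: the highest place of the hold-down foot's underside. The foot is a black block (14 thick, 34 wide, 48 tall) clamped at the middle of the sash's lower edge; it comes to rest on the coil between the two V blocks. Its underside is 0 to 20 mm below this point, as someone last left it: unmeasured, feel for it. It does not slip under 25 N.
- coil: Long ignition coil, 200 mm, 0.2 to 0.33 kg, lying on the table left or right: black box head (50 long, 40 wide, 36 high) at -x, grey stem (diameter 26, 105 long), black rubber boot (diameter 36, 45 long) at +x. Origin under mid-stem, level with the underside of head and boot; x from head to boot; axis 18 mm up. Head centre at x = -77.5 mm, stem to x = +-52.5; mass centre near x = -4.
- coil_nose (a point): Centre of the end face of the long coil's boot, on the axis.
- short_coil: A shorter ignition coil, about 107 mm long, same head, no long boot. Not wanted. Origin under the middle of its stem.
- driver: Screwdriver, 190 mm long, lying on the table in front of the booth; bystander. Origin under its middle.
- jar: Lidded jar, diameter 66, 85 mm tall; bystander. Origin under its middle.
Mind the look-alikes: they are no part of the job. What is shaped like the coil but blue is not meant.

How it is judged:
By the outcome, as a careful person would: the job done as asked, in the order asked, and still so for the second after the job is handed in, with the robot touching nothing.
It also fails if it takes over 72 s, if anything falls off the work surface, if the arm or the gripper's body presses on something with over 40 N, if the wrist force passes 120 N, or if a joint passes its speed limit or range.

ROBOT

A 6-joint arm with a two-finger parallel gripper is mounted at the origin on the work surface. World frame = base frame: x ahead of the robot, y to its left, z up, the work surface at z = 0. Lengths are in m, angles in rad, forces in N, time in s.
With the tool pointing down it reaches from about 0.225 to 0.875 m from the base axis. Payload 3.4 kg.
Tool frame: the origin (TCP) lies on the centre line of the jaws, within the pads' length; the fingertips stand 14 mm ahead of it and the grasp point (between the pads) lies 5 mm behind it; z points along the fingers, y is the line along which they close (so a half turn about z gives the same grasp; the last joint's range is limited). The gripper opens to 85 mm and grips with 20 to 120 N. Pads are 22 mm wide; open, the fingers measure 114 mm over their backs; the gripper's body (76 mm by 85 mm) begins 54 mm behind the grasp point. The pads swing forward as they close: fully open they stand 13 mm farther back than shut.
Start: joints at [1.13, 0.276, 1.505, -0, 1.361, -0.121], TCP at [0.181, 0.546, 0.245] pointing down, gripper open.
Joint ranges: [-2.89, 2.89], [-0.75, 2.08], [0.22, 2.7], [-1.18, 4.32], [0.11, 2.71], [-2.7, 2.7]. Speed limits (rad/s): [2.57, 2.57, 3.14, 3.14, 3.14, 3.14].

INTERFACE

Orientations are given as a unit quaternion [w, x, y, z].
In Python, from rig import manip, eyes gives the robot as it stands.
- The arm moves only by the shell command python3 -m creep 'ROWS' [FORCE]. ROWS is JSON, a list of rows, each a list of 5 numbers: the opening, from 0 (shut) to 1 (fully open), then the shift along the tool's x, y, z normalised to -1 to 1, where 1 is 0.5 m, then the turn about the tool's z normalised to -1 to 1, where 1 is 360 degrees. In form: [[fingers, dx, dy, dz, spin], ...]. A call has 1 to 10 rows; each row is the pose to reach, as a shift and turn from the pose commanded when the call began, along the tool's axes at that moment, turning the shorter way round; what a row does not reach only later rows make up. A row lasts 1/10 s, in which the tool goes at most 50 mm and 8.59 degrees, less where a joint would pass 70% of its speed; a pose out of reach is approached as far as the arm can. A call with a number of a shift or a turn outside -1 to 1 is refused whole. A call with a gripper value outside its range is refused whole. The fingers move at their own pace and stop on an object; FORCE is the grip in N (left out, the last holds). Time passes only in rows, so rows that repeat a pose let the fingers close. It gives the time, the measured TCP pose, the force, the opening and the grip force at its end, in the units of the state.
- manip.get_state(): the state, without advancing time (a new reading comes with each control period).
- eyes.get_image(name): name is "scene" or "top" or "wrist"; returns a dict with "frame" (400x640x3 uint8, red, green, blue), "fx", "fy", "cx", "cy" (pixels), "R" (3x3) and "t" (3): a world point X has camera coordinates R X + t. Camera axes: x right, y down, z forward; pixel columns grow to the right and rows downward; lengths in m; the calibration is good to about 2 mm. The wrist camera is an equidistant fisheye: a pixel r from the principal point sees the ray r / f radians off the axis. A picture is of the moment at which its call begins. There is no depth.
- manip.sign_off(): hands the job in; it is judged then, once.
Trained networks look in the newest picture that a camera, given by its name, has taken for a name from the list of things; names that differ only in an ending like _2 or _b are one class to them, and where a whole thing is asked for, a point or a joint stands for the part that bears it (a point fixed in the world has none). Each returns a list of dicts, best first, with "confidence" (0 to 1); they miss things now and then, are a little off and sometimes report something else, mostly with a low value. They report only what shows in the picture. A call takes as long as a camera call. They do not tell look-alikes from the thing itself.
- eyes.regions_of(camera, label): "mask" (400x640 bool, what is visible of it) and "bbox" ([left, top, right, bottom] in pixels, round what is visible of it).
- eyes.place_of(camera, label): "centre" ([column, row] in pixels: a listed point, or the origin of a listed thing).
The state is a dict: "clock": time; "qpos": joint angles; "qd": joint speeds; "effort": joint torques, N m; "position": TCP position; "ee_rot": TCP orientation; "contact_force": force on the tool from outside, world axes, zero at the start; "moment": the same for the moment, N m; "width": finger opening in m; "gripper_force": force on a finger pad.
Only numpy, scipy, OpenCV 4.12 (cv2) and the standard library are available. Lean on these libraries where they do the work, as an engineer would, in place of code of your own. Each camera call takes 0.05 s, during which the arm holds its last target. There are 200 camera calls.

## Working session

There is one attempt and no reset: what is moved stays moved. The work goes in short steps, Python scripts to look and compute and a shell command to move; the robot and the scene stay as the last step left them, time stands still between calls to the robot, and variables do not carry over. Pictures are saved under pics/ and viewed, at most 10 in all, crops included, and the job is handed in when it is done.

```bash
mkdir -p pics; ls
python3 - <<'E'
from rig import manip, eyes
import cv2
s=manip.get_state(); print({k:s[k] for k in ("clock","position","ee_rot","contact_force","width")})
for n in ("scene","top"):
    d=eyes.get_image(n); cv2.imwrite(f"pics/{n}0.png",d["frame"][:,:,::-1]); print(n,d["fx"],d["cx"],d["cy"],d["R"],d["t"])
    for l in ("booth","cradle_low","sash","sash_handle","foot_high","coil","coil_nose","short_coil","driver","jar"):
        print(l,[(round(p["confidence"],2),[round(float(v)) for v in p["centre"]]) for p in eyes.place_of(n,l)][:4])
E
```

```text
pics
{'clock': 0.0, 'position': array([0.18053213, 0.54537816, 0.24441901]), 'ee_rot': array([-2.60463354e-04,  1.59203000e-01,  9.87245420e-01, -9.04561924e-04]), 'contact_force': array([ 0.27337038,  0.67473262, -0.45980248]), 'width': 0.08533518308188415}
scene 478.78573433470405 321.20094906978284 196.25055389262099 [[ 0.5343142   0.8452494   0.00786087]
 [ 0.59187621 -0.36747565 -0.71738707]
 [-0.60348231  0.38796276 -0.69663046]] [-0.18479259 -0.23036831  2.01808812]
booth [(0.97, [378, 238])]
cradle_low [(0.6, [380, 224])]
sash [(0.57, [383, 216])]
sash_handle [(0.83, [382, 180])]
foot_high [(0.77, [376, 214]), (0.49, [385, 180])]
coil [(0.92, [289, 242]), (0.84, [210, 251]), (0.56, [247, 203])]
coil_nose [(0.97, [235, 184]), (0.84, [308, 258]), (0.52, [200, 226])]
short_coil [(0.62, [397, 186])]
driver [(0.53, [326, 204])]
jar [(0.98, [450, 217]), (0.42, [302, 260])]
top 440.1204225643279 320.8130122353403 197.79181675403703 [[ 0.00559306 -0.99989405  0.01343914]
 [-0.99599342 -0.00676974 -0.08916989]
 [ 0.08925142 -0.01288656 -0.99592576]] [-0.07385374  0.49887987  1.25661679]
booth [(0.65, [278, 153])]
cradle_low [(0.58, [280, 151])]
sash [(0.76, [275, 146])]
sash_handle [(0.78, [277, 135])]
foot_high [(0.66, [278, 150])]
coil [(0.97, [377, 195]), (0.97, [388, 278]), (0.95, [457, 234])]
coil_nose [(0.8, [375, 161]), (0.8, [393, 315]), (0.66, [457, 263]), (0.3, [194, 129])]
short_coil [(0.89, [214, 199])]
driver [(0.55, [304, 229]), (0.24, [375, 162])]
jar [(0.81, [195, 128]), (0.56, [276, 145])]
```

Run:
```python
import cv2,numpy as np
a=cv2.imread("pics/top0.png")[80:360,120:520]
cv2.imwrite("pics/topc.png",cv2.resize(a,None,fx=2,fy=2,interpolation=cv2.INTER_CUBIC))
a=cv2.imread("pics/scene0.png")[120:300,160:480]
cv2.imwrite("pics/scenec.png",cv2.resize(a,None,fx=2.5,fy=2.5,interpolation=cv2.INTER_CUBIC))
```

```text
(no output)
```

View pics/topc.png

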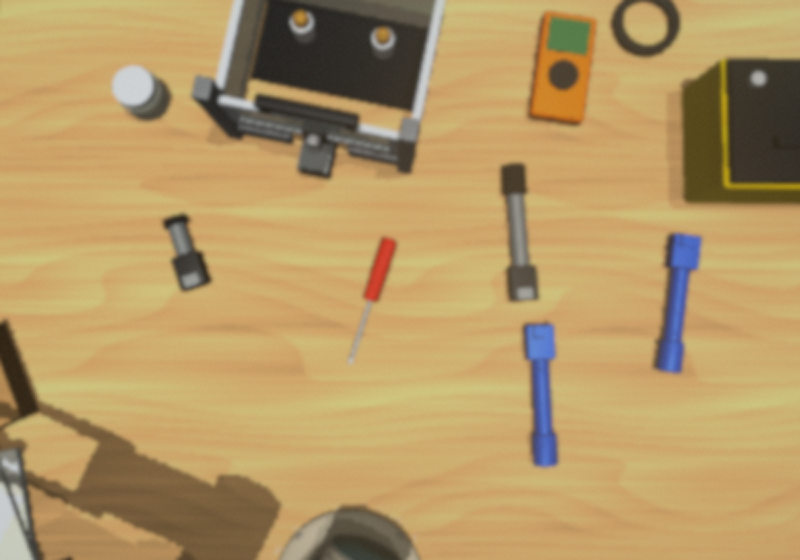

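View pics/scenec.png

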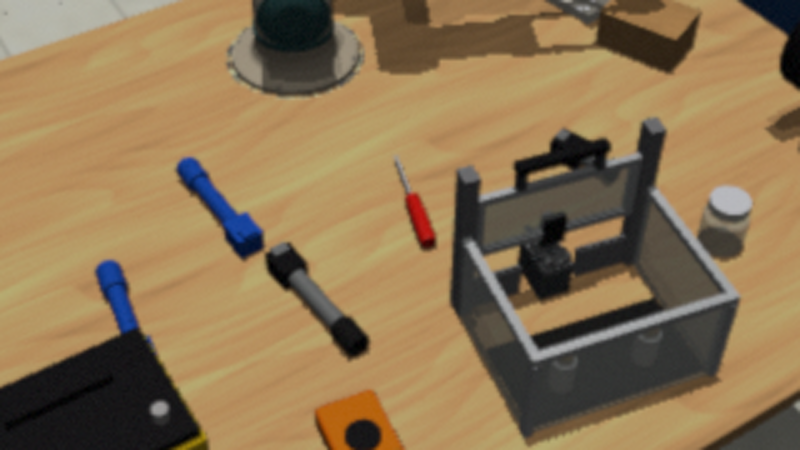

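The picture shows the grey/black long coil at top px (377,195), head at (381,221) nearest the robot and boot at (376,166). The booth is around px (278,150), and the sash looks low. Long-coil candidates are grey at top (377,195), blue at (388,278) and blue at (457,234). The short coil is at (214,199). The grey one fits, since it has a black head, grey stem and black boot at full length. Next is the confirming crop.

```bash
cat > h.py <<'E'
import numpy as np, cv2
from rig import manip, eyes
from scipy.optimize import least_squares
from scipy.spatial.transform import Rotation as Rn
def K(d): return np.array([[d["fx"],0,d["cx"]],[0,d["fy"],d["cy"]],[0,0,1.]])
def proj(d,X,fish=False):
    X=np.atleast_2d(X).astype(float)
    R=np.asarray(d["R"]);t=np.asarray(d["t"])
    f=cv2.fisheye.projectPoints if fish else cv2.projectPoints
    if fish: return cv2.fisheye.projectPoints(X[:,None],cv2.Rodrigues(R)[0],t,K(d),np.zeros(4))[0][:,0]
    return cv2.projectPoints(X,cv2.Rodrigues(R)[0],t,K(d),None)[0][:,0]
def ray(d,uv,fish=False):
    uv=np.atleast_2d(uv).astype(float)[:,None]
    p=(cv2.fisheye.undistortPoints(uv,K(d),np.zeros(4)) if fish else cv2.undistortPoints(uv,K(d),None))[:,0]
    R=np.asarray(d["R"]); return -R.T@d["t"], np.c_[p,np.ones(len(p))]@R
def onz(d,uv,z,fish=False):
    o,r=ray(d,uv,fish); return o+r*((z-o[2])/r[:,2])[:,None]
def tri(ds,uvs):
    return least_squares(lambda X:np.r_[tuple(proj(d,X)[0]-u for d,u in zip(ds,uvs))],[.5,0,.1]).x
def best(c,l): 
    p=eyes.place_of(c,l); return [(q["confidence"],np.round(q["centre"],1)) for q in p]
E
python3 - <<'E'
from h import *
import pickle
S=eyes.get_image("scene");T=eyes.get_image("top")
pickle.dump((S,T),open("st.pkl","wb"))
for l in ("booth","cradle_low","sash","sash_handle","foot_high"):
    u=best("scene",l)[0][1];v=best("top",l)[0][1]; X=tri((S,T),(u,v)); print(l,u,v,X.round(4),(proj(S,X)[0]-u).round(1),(proj(T,X)[0]-v).round(1))
for p in eyes.regions_of("top","coil"):
    print(p["confidence"],p["bbox"])
    ys,xs=np.nonzero(p["mask"]); P=onz(T,np.c_[xs,ys],0.018)[:,:2]; c=P.mean(0);w,V=np.linalg.eigh(np.cov((P-c).T)); a=V[:,1]*np.sign(V[0,1]); q=(P-c)@a; print("  c",c.round(4),"yaw",np.degrees(np.arctan2(a[1],a[0])).round(1),"ext",q.min().round(3),q.max().round(3), "mid",(c+a*(q.min()+q.max())/2).round(4), "rgb",T["frame"][p["mask"]].mean(0).round())
f=T["frame"][145:240,340:420,::-1]; cv2.imwrite("pics/coilc.png",cv2.resize(f,None,fx=6,fy=6,interpolation=cv2.INTER_CUBIC))
f=T["frame"][75:175,210:340,::-1]; cv2.imwrite("pics/boothc.png",cv2.resize(f,None,fx=6,fy=6,interpolation=cv2.INTER_CUBIC))
E
```

```text
booth [377.7 235.6] [278.7 152.3] [ 0.6373  0.0535 -0.0125] [ 1.3 -0.2] [1.  0.6]
cradle_low [380.9 222. ] [281.2 148.7] [0.6376 0.0464 0.0596] [-1.5  0.2] [-1.1 -0.7]
sash [380.5 217.1] [274.9 146.7] [0.6356 0.0567 0.0778] [ 1.5 -0.2] [1.  0.7]
sash_handle [383.  181.8] [272.6 138.1] [0.6263 0.0505 0.233 ] [ 0.4 -0.1] [0.2 0.2]
foot_high [376.4 214.3] [278.4 148. ] [0.6286 0.0449 0.0919] [ 1.9 -0.2] [1.3 0.9]
0.89 [379.5, 243.6, 400.0, 314.6]
  c [ 0.2777 -0.2719] yaw 2.7 ext -0.105 0.096 mid [ 0.2731 -0.2721] rgb [ 89. 105. 165.]
0.81 [369.5, 160.4, 392.3, 226.7]
  c [ 0.5016 -0.2397] yaw 4.5 ext -0.093 0.108 mid [ 0.5091 -0.2391] rgb [110. 101.  86.]
```

View pics/coilc.png

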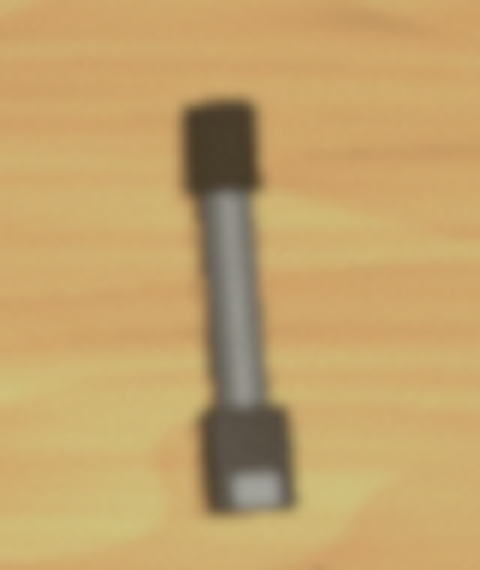

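View pics/boothc.png

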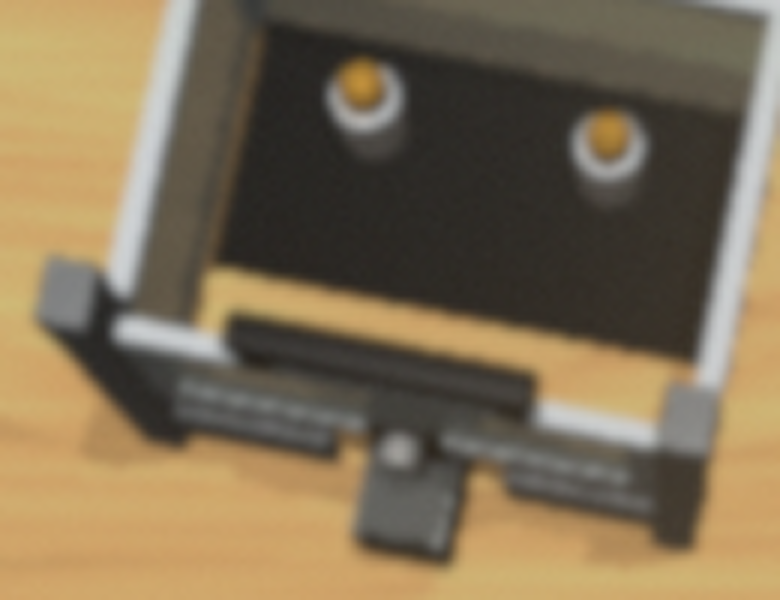

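The crop shows the grey-stem coil with its head at crop (248,460), towards the robot, and its boot at (222,148). The booth crop shows the channel tops at (70,296) and (689,410), and the handle bar from (232,325) to (535,385). Next I fit the booth pose.

Run:
```python
from h import *
import pickle
S,T=pickle.load(open("st.pkl","rb"))
c=lambda u,o:(np.array(u)+.5)/6-.5+np.array(o)
L,R=onz(T,[c((70,296),(210,75)),c((689,410),(210,75))],.25)
d=L-R; yaw=np.arctan2(-d[0],d[1]); print("chan",L.round(4),R.round(4),np.linalg.norm(d),"mid",((L+R)/2).round(4),np.degrees(yaw))
for z in (.20,.22,.24): print(z,onz(T,[c((232,340),(210,75)),c((535,395),(210,75))],z).round(4).tolist())
o=(340,145)
for n,u in dict(boot=(219,100),bs=(228,190),sh=(242,408),head=(250,512)).items(): print(n,onz(T,[c(u,o)],.02 if n!='head' else .03).round(4))
s=manip.get_state();print(s["qpos"],Rn.from_quat(np.roll(s["ee_rot"],-1)).as_matrix().round(3))
W=eyes.get_image("wrist");print(W["fx"],W["cx"],W["cy"],(-np.array(W["R"]).T@W["t"]).round(4),np.array(W["R"]).round(3))
```

```text
chan [0.6566 0.1739 0.25  ] [ 0.6121 -0.0758  0.25  ] 0.2536140678454014 mid [0.6344 0.0491 0.25  ] -10.109118186232907
0.2 [[0.6513, 0.1162, 0.2], [0.6288, -0.0118, 0.2]]
0.22 [[0.6465, 0.1131, 0.22], [0.6244, -0.0126, 0.22]]
0.24 [[0.6416, 0.11, 0.24], [0.6199, -0.0134, 0.24]]
boot [[ 0.6085 -0.2327  0.02  ]]
bs [[ 0.5641 -0.2369  0.02  ]]
sh [[ 0.4575 -0.243   0.02  ]]
head [[ 0.4071 -0.2451  0.03  ]]
[ 1.12997047e+00  2.75887948e-01  1.50488611e+00 -1.38140413e-05
  1.36071499e+00 -1.21021111e-01] [[-0.949  0.314  0.   ]
 [ 0.314  0.949  0.   ]
 [-0.     0.    -1.   ]]
309.70691628693146 318.3500676773518 203.8791345497349 [0.116  0.5672 0.3737] [[ 0.315  0.949  0.   ]
 [ 0.914 -0.303  0.27 ]
 [ 0.257 -0.085 -0.963]]
```

```bash
python3 -m creep '[[1,-0.588,-0.33,-0.23,0.227],[1,-0.588,-0.33,-0.23,0.227],[1,-0.588,-0.33,-0.23,0.227],[1,-0.588,-0.33,-0.23,0.227],[1,-0.588,-0.33,-0.23,0.227],[1,-0.588,-0.33,-0.23,0.227],[1,-0.588,-0.33,-0.23,0.227],[1,-0.588,-0.33,-0.23,0.227],[1,-0.588,-0.33,-0.23,0.227],[1,-0.588,-0.33,-0.23,0.227]]'
cat >> h.py <<'E'
def go(X,yaw_y):
    """normalised shift/turn to bring TCP to X with tool y at yaw_y deg"""
    s=manip.get_state(); R=Rn.from_quat(np.roll(s["ee_rot"],-1)).as_matrix()
    y=np.degrees(np.arctan2(R[1,1],R[0,1])); d=R.T@(np.array(X)-s["position"])/.5
    turn=-((yaw_y-y+180)%360-180)/360
    print("clock",round(s["clock"],2),"pos",s["position"].round(4),"yaw_y",y.round(1),"F",s["contact_force"].round(1),"M",s["moment"].round(2),"w",round(s["width"],4),"-> d",d.round(4),"turn",round(turn,4))
E
python3 -c "
from h import *
go([.6355,.049,.36],-10.1)"
```

```text
clock: 2.8
position: [0.4086, 0.2961, 0.3605]
ee_rot: [-0.0, 0.768, 0.64, 0.0]
contact_force: [-0.2, 0.2, 0.4]
width: 0.0855
gripper_force: 0.0
clock 2.8 pos [0.4086 0.2961 0.3605] yaw_y -10.4 F [-0.2  0.2  0.4] M [-0.03 -0.01  0.  ] w 0.0855 -> d [-0.4043  0.5355  0.0011] turn -0.0008
```

```bash
python3 -m creep '[[1,-0.404,0.535,0,-0.001],[1,-0.404,0.535,0,-0.001],[1,-0.404,0.535,0,-0.001],[1,-0.404,0.535,0,-0.001],[1,-0.404,0.535,0,-0.001],[1,-0.404,0.535,0,-0.001],[1,-0.404,0.535,0,-0.001],[1,-0.404,0.535,0,-0.001],[1,-0.404,0.535,0,-0.001]]'
python3 - <<'E'
from h import *
W=eyes.get_image("wrist"); f=W["frame"][:,:,::-1].copy()
import pickle; pickle.dump(W,open("w1.pkl","wb"))
for l in ("sash_handle","foot_high","cradle_low","booth"): print(l,best("wrist",l)[:2])
# predicted model
b=np.array([.6355,.049,0]);a=np.radians(-10.1);Rb=Rn.from_euler("z",a).as_matrix()
for hz,c in ((.202,(0,255,0)),(.225,(0,0,255))):
    P=[b+Rb@[0,y,hz+.008] for y in(-.065,.065)]
    for p in proj(W,P,True): cv2.circle(f,tuple(int(v) for v in p),2,c,-1)
for p in proj(W,[b+Rb@[0,y,.25] for y in(-.128,.128)],True): cv2.circle(f,tuple(int(v) for v in p),2,(255,0,255),-1)
cv2.imwrite("pics/w1.png",cv2.resize(f,(800,500)))
E
```

```text
clock: 3.7
position: [0.6363, 0.0507, 0.3595]
ee_rot: [-0.001, 0.765, 0.644, -0.0]
contact_force: [-0.6, -0.0, -0.4]
width: 0.0855
gripper_force: 0.0
sash_handle [(0.58, array([314.6, 205.3]))]
foot_high [(0.74, array([315.2, 176.2]))]
cradle_low []
booth [(0.57, array([317.3, 163.5]))]
```

View pics/w1.png

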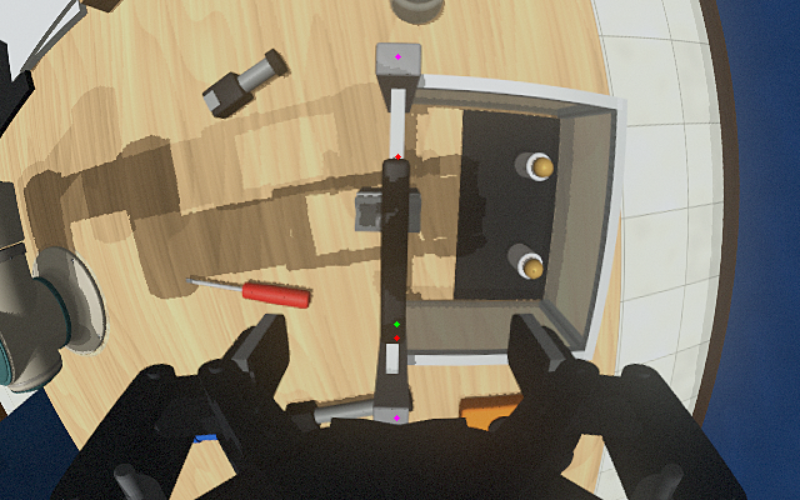

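The wrist view shows the handle bar from about (397,160) to (393,343) at 1.25x scale, with the channel tops at (398,59) and (391,413). Both lie close to the predicted positions. I'll refine with these.

Run:
```python
from h import *
import pickle; W=pickle.load(open("w1.pkl","rb"))
c=lambda u:(np.array(u)+.5)/1.25-.5
P=onz(W,[c((398,59)),c((391,415))],.25,True);d=P[0]-P[1];print(P.round(4),np.linalg.norm(d),"yaw",np.degrees(np.arctan2(-d[0],d[1])),P.mean(0))
for z in (.21,.22,.23,.24):
    P=onz(W,[c((397,161)),c((393,342))],z,True);d=P[0]-P[1];print(z,np.linalg.norm(d).round(4),"yaw",np.degrees(np.arctan2(-d[0],d[1])).round(2),P.mean(0).round(4))
f=W["frame"][:,:,::-1]; cv2.imwrite("pics/w1c.png",cv2.resize(f[105:345,270:370],None,fx=2.5,fy=2.5,interpolation=cv2.INTER_CUBIC))
```

```text
[[ 0.6575  0.1737  0.25  ]
 [ 0.6094 -0.0732  0.25  ]] 0.2515497787549535 yaw -11.016211935677719 [0.63347024 0.05023032 0.25      ]
0.21 0.1427 yaw -11.13 [0.6319 0.0398 0.21  ]
0.22 0.1376 yaw -11.13 [0.6325 0.0426 0.22  ]
0.23 0.1324 yaw -11.13 [0.6331 0.0454 0.23  ]
0.24 0.1273 yaw -11.13 [0.6337 0.0483 0.24  ]
```

View pics/w1c.png

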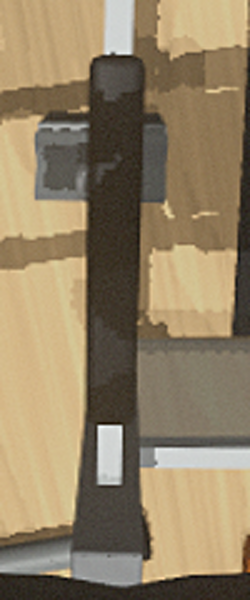

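```bash
python3 -c "
from h import *
go([.634,.049,.223],-10.8)"
```

```text
clock 3.95 pos [0.6353 0.0525 0.361 ] yaw_y -9.6 F [ 0.9 -0.6  0.2] M [-0.05 -0.03  0.02] w 0.0853 -> d [-0.0075 -0.0017  0.276 ] turn 0.0034
```

```bash
python3 -m creep '[[1,-0.004,-0.002,0.09,0.002],[1,-0.004,-0.002,0.17,0.002],[1,-0.004,-0.002,0.22,0.002],[1,-0.004,-0.002,0.25,0.002],[1,-0.004,-0.002,0.265,0.002],[1,-0.004,-0.002,0.275,0.002],[1,-0.004,-0.002,0.275,0.002],[1,-0.004,-0.002,0.275,0.002]]' 60
python3 -m creep '[[0.5,0,0,0,0],[0,0,0,0,0],[0,0,0,0,0],[0,0,0,0,0],[0,0,0,0,0],[0,0,0,0,0],[0,0,0,0,0],[0,0,0,0,0]]' 60
python3 - <<'E'
from h import *
go([.634,.049,.35],-10.8)
S=eyes.get_image("scene"); f=S["frame"][110:310,240:480,::-1]
cv2.imwrite("pics/s2.png",cv2.resize(f,None,fx=3,fy=3,interpolation=cv2.INTER_CUBIC))
E
```

```text
clock: 4.75
position: [0.6354, 0.0497, 0.224]
ee_rot: [0.001, 0.768, 0.64, 0.001]
contact_force: [0.2, 0.4, -0.5]
width: 0.085
gripper_force: 0.0
clock: 5.55
position: [0.633, 0.0498, 0.2226]
ee_rot: [-0.002, 0.769, 0.64, -0.001]
contact_force: [-5.1, 0.6, 2.5]
width: 0.0173
gripper_force: 60.4
clock 5.55 pos [0.633  0.0498 0.2226] yaw_y -10.4 F [-5.1  0.6  2.5] M [ 0.1   0.73 -0.32] w 0.0173 -> d [-0.0012  0.0012 -0.2548] turn 0.001
```

View pics/s2.png

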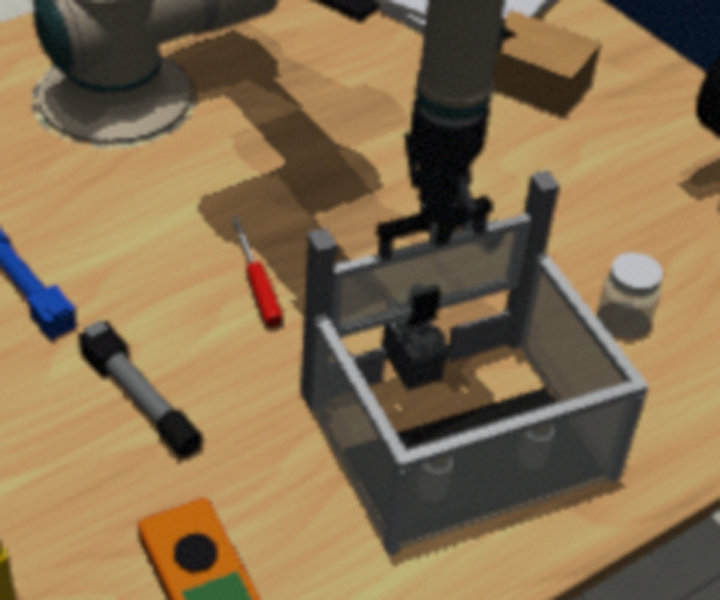

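The picture shows the jaws on the handle bar at crop (460,218), width 17 mm. I'll raise the sash.

```bash
python3 -m creep '[[0,0,0,-0.02,0],[0,0,0,-0.04,0],[0,0,0,-0.06,0],[0,0,0,-0.08,0],[0,0,0,-0.10,0],[0,0,0,-0.12,0],[0,0,0,-0.14,0],[0,0,0,-0.15,0],[0,0,0,-0.16,0],[0,0,0,-0.16,0]]' 60
python3 -m creep '[[0,0,0,-0.008,0],[0,0,0,-0.012,0],[0,0,0,-0.016,0],[0,0,0,-0.016,0]]'
```

```text
clock: 6.6
position: [0.633, 0.0497, 0.3037]
ee_rot: [-0.001, 0.768, 0.64, -0.001]
contact_force: [-6.4, 1.4, -9.0]
width: 0.0173
gripper_force: 60.1
clock: 7.0
position: [0.633, 0.0497, 0.3094]
ee_rot: [-0.002, 0.768, 0.64, -0.002]
contact_force: [-5.7, 2.3, -17.7]
width: 0.0172
gripper_force: 61.4
```

```bash
python3 -m creep '[[0,0,0,-0.004,0],[0,0,0,-0.008,0],[0,0,0,-0.008,0]]'; python3 -m creep '[[0,0,0,-0.004,0],[0,0,0,-0.008,0],[0,0,0,-0.008,0]]'
```

```text
clock: 7.3
position: [0.6329, 0.0497, 0.3094]
ee_rot: [-0.004, 0.768, 0.64, -0.004]
contact_force: [-3.7, 1.8, -31.8]
width: 0.017
gripper_force: 60.2
clock: 7.6
position: [0.6328, 0.0497, 0.3095]
ee_rot: [-0.005, 0.768, 0.64, -0.005]
contact_force: [-0.4, 1.8, -43.9]
width: 0.0169
gripper_force: 60.4
```

The sash is at the top stop. I'll relax the pull, release and rise.

```bash
python3 -m creep '[[0,0,0,0.01,0],[0,0,0,0.02,0],[0,0,0,0.02,0]]'; python3 -m creep '[[0.4,0,0,0,0],[1,0,0,0,0],[1,0,0,0,0],[1,0,0,0,0],[1,0,0,0,0],[1,0,0,-0.06,0],[1,0,0,-0.14,0],[1,0,0,-0.20,0],[1,0,0,-0.20,0],[1,0,0,-0.20,0]]'
python3 -c "
from h import *
go([.44,-.2445,.20],93.7)"
```

```text
clock: 7.9
position: [0.633, 0.0497, 0.3093]
ee_rot: [-0.001, 0.768, 0.64, -0.001]
contact_force: [-7.5, 1.2, -11.2]
width: 0.0173
gripper_force: 64.4
clock: 8.9
position: [0.6352, 0.0494, 0.4095]
ee_rot: [0.001, 0.768, 0.64, 0.001]
contact_force: [0.8, 0.0, -0.2]
width: 0.0852
gripper_force: 0.0
clock 8.9 pos [0.6352 0.0494 0.4095] yaw_y -10.4 F [ 0.8  0.  -0.2] M [ 0.  0. -0.] w 0.0852 -> d [-0.6487 -0.2786  0.4182] turn -0.2892
```

```bash
python3 -m creep '[[1,-0.649,-0.279,0,-0.29],[1,-0.649,-0.279,0,-0.29],[1,-0.649,-0.279,0,-0.29],[1,-0.649,-0.279,0,-0.29],[1,-0.649,-0.279,0,-0.29],[1,-0.649,-0.279,0.1,-0.29],[1,-0.649,-0.279,0.2,-0.29],[1,-0.649,-0.279,0.3,-0.29],[1,-0.649,-0.279,0.418,-0.29],[1,-0.649,-0.279,0.418,-0.29]]'
python3 -m creep '[[1,0,0,0,-0.01],[1,0,0,0,-0.01],[1,0,0,0,-0.01],[1,0,0,0,-0.01]]'
python3 -c "
from h import *
go([.44,-.2445,.20],93.7)"
```

```text
clock: 9.9
position: [0.4383, -0.243, 0.2061]
ee_rot: [-0.001, 0.148, 0.989, 0.0]
contact_force: [-0.1, -0.3, -0.7]
width: 0.0852
gripper_force: 0.0
clock: 10.3
position: [0.4408, -0.2433, 0.2099]
ee_rot: [0.001, 0.12, 0.993, -0.0]
contact_force: [0.3, 0.7, 0.3]
width: 0.0856
gripper_force: 0.0
clock 10.3 pos [ 0.4408 -0.2433  0.2099] yaw_y 76.3 F [0.3 0.7 0.3] M [ 0.01 -0.02  0.03] w 0.0856 -> d [ 0.001  -0.0027  0.0198] turn -0.0485
```

```bash
python3 -m creep '[[1,0,0,0.02,-0.0485],[1,0,0,0.02,-0.0485],[1,0,0,0.02,-0.0485],[1,0,0,0.02,-0.0485]]'
python3 - <<'E'
from h import *
go([.44,-.2445,.20],93.7)
W=eyes.get_image("wrist"); f=W["frame"][:,:,::-1].copy()
import pickle; pickle.dump(W,open("w2.pkl","wb"))
print(best("wrist","coil"),best("wrist","coil_nose"))
a=np.radians(3.7);ax=np.array([np.cos(a),np.sin(a),0]);o=np.array([.510,-.240,.018])
P=[o+ax*x for x in(-.1025,-.0525,0,.0525,.0975)]
for p in proj(W,P,True): print(p.round(1)); cv2.circle(f,tuple(int(v) for v in p),1,(0,255,0),-1)
cv2.imwrite("pics/w2.png",cv2.resize(f,(800,500)))
E
```

```text
clock: 10.7
position: [0.4406, -0.2432, 0.1999]
ee_rot: [0.001, -0.031, 1.0, -0.001]
contact_force: [0.1, -0.1, -0.3]
width: 0.0854
gripper_force: 0.0
clock 10.7 pos [ 0.4406 -0.2432  0.1999] yaw_y 93.6 F [ 0.1 -0.1 -0.3] M [ 0.01 -0.03  0.05] w 0.0854 -> d [ 0.0014 -0.0025 -0.0002] turn -0.0003
[(0.94, array([131.3, 143. ])), (0.67, array([298.2,  23. ])), (0.6, array([316.2, 241.3]))] [(0.62, array([315.2, 321.5])), (0.62, array([131.3,  60.1]))]
[317.4 153.8]
[317.6 201.8]
[317.7 248.1]
[317.9 289.1]
[318.  319.6]
```

View pics/w2.png

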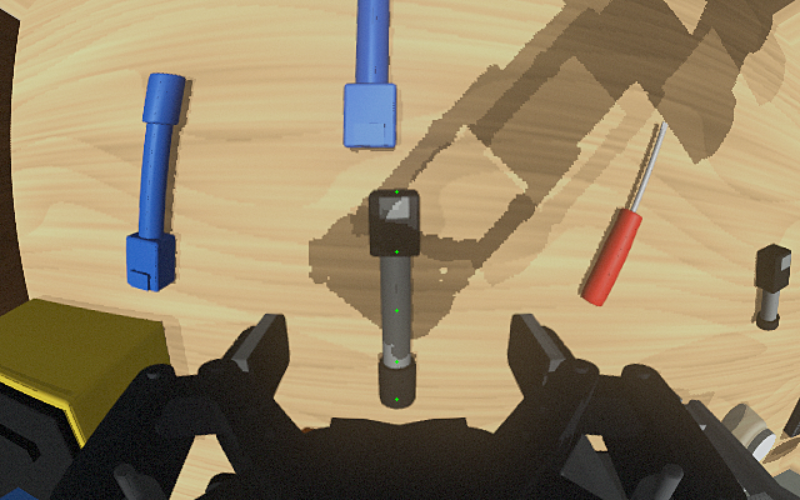

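The coil lies as predicted, within 3 mm: head at (394,222), boot end at (397,407). I'll go down on the head and grip it.

```bash
python3 -m creep '[[1,-0.005,-0.005,0.1,-0.001],[1,-0.005,-0.005,0.2,-0.001],[1,-0.005,-0.005,0.28,-0.001],[1,-0.005,-0.005,0.33,-0.001],[1,-0.005,-0.005,0.355,-0.001],[1,-0.005,-0.005,0.366,-0.001],[1,-0.005,-0.005,0.366,-0.001],[1,-0.005,-0.005,0.366,-0.001]]' 80
python3 -m creep '[[0.5,0,0,0,0],[0,0,0,0,0],[0,0,0,0,0],[0,0,0,0,0],[0,0,0,0,0],[0,0,0,0,0]]' 80
```

```text
clock: 11.65
position: [0.4434, -0.2459, 0.0168]
ee_rot: [0.001, -0.036, 0.999, -0.001]
contact_force: [1.0, -0.7, 0.7]
width: 0.085
gripper_force: 0.0
clock: 12.25
position: [0.4432, -0.2457, 0.0169]
ee_rot: [0.001, -0.036, 0.999, -0.0]
contact_force: [-0.6, 0.1, 5.3]
width: 0.039
gripper_force: 81.4
```

```bash
python3 -m creep '[[0,0,0,-0.01,0],[0,0,0,-0.03,0],[0,0,0,-0.07,0],[0,0,0,-0.12,0],[0,0.05,0,-0.18,0],[0,0.1,0,-0.22,0],[0,0.12,0,-0.22,0],[0,0.12,0,-0.22,0],[0,0.12,0,-0.22,0]]' 80
python3 - <<'E'
from h import *
go([.4273,.0885,.127],79.3)
print(eyes.get_image("scene")["frame"].shape)
S=eyes.get_image("scene"); f=S["frame"][110:310,200:480,::-1]
cv2.imwrite("pics/s3.png",cv2.resize(f,None,fx=2.8,fy=2.8,interpolation=cv2.INTER_CUBIC))
E
```

```text
clock: 13.15
position: [0.3829, -0.2494, 0.1254]
ee_rot: [-0.0, -0.035, 0.999, 0.0]
contact_force: [1.0, 0.3, -2.2]
width: 0.0391
gripper_force: 80.9
clock 13.15 pos [ 0.3829 -0.2494  0.1254] yaw_y 94.1 F [ 1.   0.3 -2.2] M [0.02 0.21 0.02] w 0.0391 -> d [-0.1364  0.6678 -0.0026] turn 0.041
(400, 640, 3)
```

View pics/s3.png

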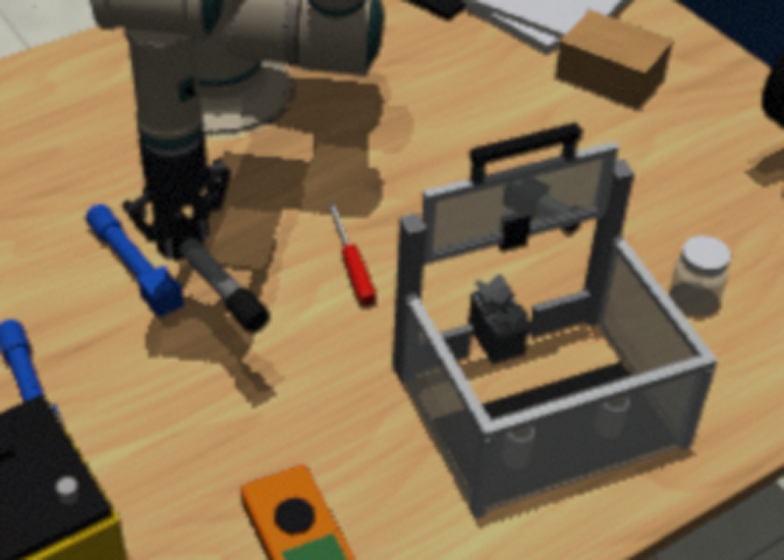

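The coil is held level in the jaws and the sash is up. I'll swing to the point in front of the booth.

```bash
python3 -m creep '[[0,0,0.668,0,0.041],[0,0,0.668,0,0.041],[0,0,0.668,0,0.041],[0,0,0.668,0,0.041],[0,0,0.668,0,0.041],[0,0,0.668,0,0.041],[0,-0.04,0.668,0,0.041],[0,-0.136,0.668,0,0.041],[0,-0.136,0.668,0,0.041],[0,-0.136,0.668,0,0.041]]'
python3 - <<'E'
from h import *
go([.5551,.0644,.127],79.3)
S=eyes.get_image("scene");n=best("scene","coil_nose")[:3];T=eyes.get_image("top");m=best("top","coil_nose")[:3];print(n,m)
s=manip.get_state();R=Rn.from_quat(np.roll(s["ee_rot"],-1)).as_matrix();N=s["position"]-R[:,0]*.1675;print("pred",N,proj(S,N),proj(T,N))
W=eyes.get_image("wrist"); f=W["frame"][:,:,::-1].copy()
B=np.array([.6337,.0495,0]);Rb=Rn.from_euler("z",np.radians(-10.7)).as_matrix()
for p in proj(W,[B+Rb@[x,0,z] for x,z in((-.045,.07),(-.009,.07),(-.045,.05),(.027,.07))],True): cv2.circle(f,tuple(int(v) for v in p),1,(0,255,0),-1)
cv2.imwrite("pics/w3.png",cv2.resize(f[120:],(800,350)))
E
```

```text
clock: 14.25
position: [0.4278, 0.0893, 0.1251]
ee_rot: [-0.001, 0.092, 0.996, 0.0]
contact_force: [-0.7, 0.3, -3.4]
width: 0.039
gripper_force: 81.8
clock 14.25 pos [0.4278 0.0893 0.1251] yaw_y 79.4 F [-0.7  0.3 -3.4] M [-0.03  0.26 -0.  ] w 0.039 -> d [-0.2593 -0.0022 -0.0042] turn 0.0004
[(0.91, array([235.1, 186. ])), (0.81, array([203.4, 225.2])), (0.48, array([377. , 198.3]))] [(0.81, array([457.5, 264.8])), (0.59, array([390.6, 314.1])), (0.36, array([192.2, 130.8]))]
pred [0.59019486 0.056957   0.12518696] [[375.07735341 198.71408856]] [[274.03762073 160.43032645]]
```

View pics/w3.png

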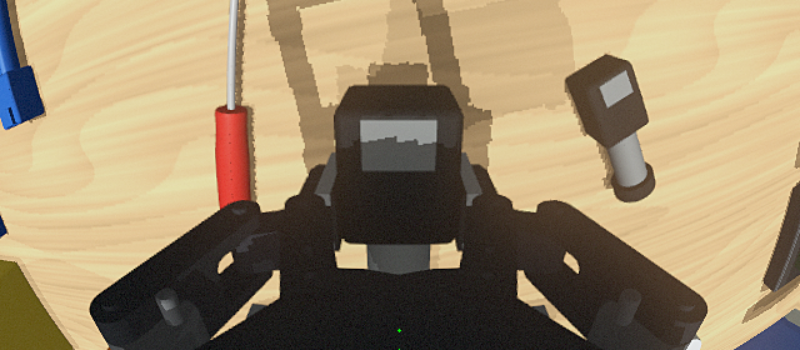

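The view shows the head held squarely between the fingers. The nose detection at scene (377,198) matches the prediction (375,199), so there is no droop. I'll insert it under the sash.

```bash
python3 -m creep '[[0,-0.04,-0.002,0,0],[0,-0.08,-0.002,0,0],[0,-0.12,-0.002,0,0],[0,-0.16,-0.002,0,0],[0,-0.2,-0.002,0,0],[0,-0.23,-0.002,0,0],[0,-0.25,-0.002,0,0],[0,-0.26,-0.002,0,0],[0,-0.26,-0.002,0,0],[0,-0.26,-0.002,0,0]]'
python3 - <<'E'
from h import *
go([.5551,.0644,.127],79.3)
S=eyes.get_image("scene");print(best("scene","coil_nose")[:3])
s=manip.get_state();R=Rn.from_quat(np.roll(s["ee_rot"],-1)).as_matrix();N=s["position"]-R[:,0]*.1675;print("pred",proj(S,N))
f=S["frame"][130:270,310:470,::-1]
cv2.imwrite("pics/s4.png",cv2.resize(f,None,fx=4,fy=4,interpolation=cv2.INTER_CUBIC))
E
```

```text
clock: 15.5
position: [0.5533, 0.0634, 0.126]
ee_rot: [-0.001, 0.093, 0.996, 0.0]
contact_force: [0.1, 0.1, -2.5]
width: 0.0394
gripper_force: 81.8
clock 15.5 pos [0.5533 0.0634 0.126 ] yaw_y 79.3 F [ 0.1  0.1 -2.5] M [ 0.02  0.21 -0.04] w 0.0394 -> d [-0.0031  0.0027 -0.0021] turn 0.0001
[(0.88, array([392.8, 225. ])), (0.79, array([202.7, 224. ])), (0.63, array([237.5, 186.7]))]
pred [[393.29529137 225.53550644]]
```

View pics/s4.png

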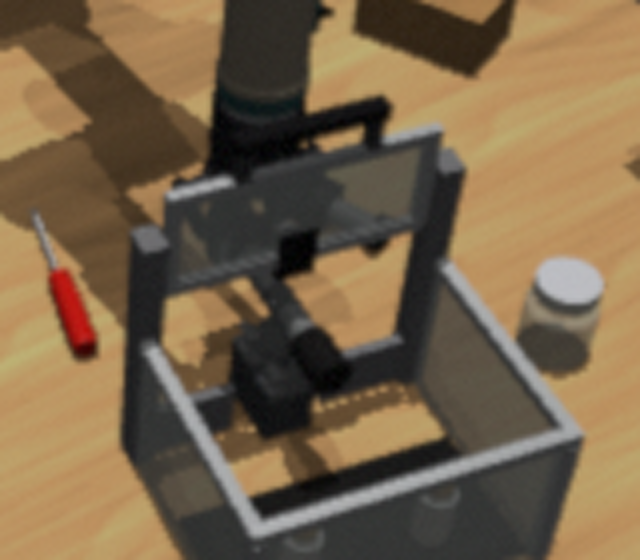

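The coil passes cleanly under the sash: boot at crop (325,360), cradle block at (272,375). I've now viewed 11 pictures, one over the limit of 10, so I won't view any more and will work from numbers only. I'll check the cradle's lateral position from the stored wrist frame.

Run:
```python
from h import *
import pickle; W=pickle.load(open("w1.pkl","rb"))
B=np.array([.6337,.0495,0]);Rb=Rn.from_euler("z",np.radians(-10.7)).as_matrix()
c=lambda u:(np.array(u)+.5)/2.5-.5+np.array((270,105))
for z in (.06,.075,.09):
    P=onz(W,[c((38,122)),c((38,200)),c((165,122)),c((165,200))],z,True); print(z,(1000*(P-B)@Rb).round(1)[:,:2].tolist())
```

```text
0.06 [[-44.8, 22.0], [-45.0, -22.4], [25.7, 23.0], [26.9, -21.3]]
0.075 [[-43.2, 23.7], [-43.4, -19.2], [24.9, 24.6], [26.0, -18.1]]
0.09 [[-41.5, 25.4], [-41.7, -16.0], [24.0, 26.3], [25.2, -14.9]]
```

```bash
python3 -m creep '[[0,0,0.003,0.02,0],[0,0,0.003,0.04,0],[0,0,0.003,0.055,0],[0,0,0.003,0.065,0],[0,0,0.003,0.07,0],[0,0,0.003,0.07,0],[0,0,0.003,0.07,0]]'; python3 -m creep '[[0,0,0,0.003,0],[0,0,0,0.006,0],[0,0,0,0.006,0]]'; python3 -c "
from h import *
go([.5551,.0644,.127],79.3)"
```

```text
clock: 16.3
position: [0.5549, 0.0648, 0.0912]
ee_rot: [0.0, 0.093, 0.996, 0.0]
contact_force: [-0.1, 0.1, -2.2]
width: 0.0391
gripper_force: 81.8
clock: 16.6
position: [0.5546, 0.0648, 0.088]
ee_rot: [-0.0, 0.093, 0.996, 0.0]
contact_force: [0.2, 0.3, -2.5]
width: 0.0391
gripper_force: 81.8
clock 16.6 pos [0.5546 0.0648 0.088 ] yaw_y 79.3 F [ 0.2  0.3 -2.5] M [ 0.02  0.19 -0.  ] w 0.0391 -> d [-0.0012 -0.0005 -0.0779] turn 0.0001
```

```bash
python3 -m creep '[[0,0,0,0.003,0],[0,0,0,0.005,0],[0,0,0,0.005,0]]'; python3 -m creep '[[0,0,0,0.003,0],[0,0,0,0.005,0],[0,0,0,0.005,0]]'
```

```text
clock: 16.9
position: [0.5545, 0.0648, 0.0854]
ee_rot: [-0.0, 0.093, 0.996, 0.0]
contact_force: [-0.2, -0.3, -2.5]
width: 0.0389
gripper_force: 81.8
clock: 17.2
position: [0.5546, 0.0648, 0.083]
ee_rot: [-0.0, 0.093, 0.996, 0.0]
contact_force: [0.3, 0.8, -2.3]
width: 0.039
gripper_force: 81.8
```

```bash
python3 -c "
from h import *
go([.5551,.0644,.127],79.3)"
```

```text
clock 17.2 pos [0.5546 0.0648 0.083 ] yaw_y 79.3 F [ 0.3  0.8 -2.3] M [ 0.02  0.14 -0.03] w 0.039 -> d [-0.0011 -0.0005 -0.0881] turn 0.0001
```

```bash
python3 -m creep '[[0,0,0,0.003,0],[0,0,0,0.005,0],[0,0,0,0.005,0]]'; python3 -c "
from h import *
go([.5551,.0644,.127],79.3)";  python3 -m creep '[[0,0,0,0.002,0],[0,0,0,0.004,0],[0,0,0,0.004,0]]';python3 -c "
from h import *
go([.5551,.0644,.127],79.3)"
```

```text
clock: 17.5
position: [0.5549, 0.0643, 0.0816]
ee_rot: [0.001, 0.093, 0.996, -0.0]
contact_force: [-2.3, -1.4, 4.4]
width: 0.0392
gripper_force: 82.9
clock 17.5 pos [0.5549 0.0643 0.0816] yaw_y 79.3 F [-2.3 -1.4  4.4] M [-0.28  0.07 -0.17] w 0.0392 -> d [-0.0004  0.0002 -0.0908] turn 0.0001
clock: 17.8
position: [0.5551, 0.0639, 0.0809]
ee_rot: [0.001, 0.093, 0.996, -0.001]
contact_force: [-5.5, -3.1, 12.4]
width: 0.0389
gripper_force: 84.0
clock 17.8 pos [0.5551 0.0639 0.0809] yaw_y 79.4 F [-5.5 -3.1 12.4] M [-0.55  0.24 -0.11] w 0.0389 -> d [-0.      0.0009 -0.0923] turn 0.0002
```

```bash
python3 -m creep '[[0,0.001,-0.002,0,0],[0,0.002,-0.003,0,0],[0,0.002,-0.003,0,0]]'; python3 -c "
from h import *
go([.5551,.0644,.127],79.3)"
```

```text
clock: 18.1
position: [0.5551, 0.0637, 0.0808]
ee_rot: [0.002, 0.093, 0.996, 0.001]
contact_force: [-3.0, 0.4, 8.9]
width: 0.0391
gripper_force: 83.3
clock 18.1 pos [0.5551 0.0637 0.0808] yaw_y 79.3 F [-3.   0.4  8.9] M [-0.06 -0.08 -0.03] w 0.0391 -> d [-0.0001  0.0015 -0.0924] turn 0.0001
```

The coil is seated in the V, with the lateral force near zero. I'll unload a little and let go.

```bash
python3 -m creep '[[0,0,0,-0.002,0],[0,0,0,-0.004,0],[0,0,0,-0.004,0]]' 20; python3 -m creep '[[0.5,0,0,0,0],[0.6,0,0,0,0],[0.7,0,0,0,0],[0.8,0,0,0,0],[0.8,0,0,0,0]]';  python3 -c "
from h import *
go([.4273,.0885,.127],79.3)
S=eyes.get_image('scene');print(best('scene','coil_nose')[:3],best('scene','coil')[:3])
B=np.array([.6337,.0495,0]);Rb=Rn.from_euler('z',np.radians(-10.7)).as_matrix()
print(proj(S,[B+Rb@[-.0115+.0975,0,.082],B+Rb@[-.0115,0,.064]]))"
```

```text
clock: 18.4
position: [0.5548, 0.0636, 0.0812]
ee_rot: [0.002, 0.093, 0.996, 0.0]
contact_force: [1.9, 0.4, 4.3]
width: 0.0388
gripper_force: 82.5
clock: 18.9
position: [0.5531, 0.0635, 0.0804]
ee_rot: [-0.0, 0.093, 0.996, 0.0]
contact_force: [-0.6, 0.4, 0.6]
width: 0.0683
gripper_force: 0.0
clock 18.9 pos [0.5531 0.0635 0.0804] yaw_y 79.3 F [-0.6  0.4  0.6] M [ 0.01 -0.   -0.03] w 0.0683 -> d [ 0.2567  0.0026 -0.0931] turn 0.0001
[(0.74, array([394.6, 233.4])), (0.61, array([236.7, 184.9])), (0.6, array([204.2, 226.2]))] [(0.83, array([247.7, 202.6])), (0.6, array([379.4, 219.4])), (0.5, array([211.2, 248.3]))]
[[392.04291224 234.65528422]
 [377.99258902 217.89095536]]
```

```bash
python3 -m creep '[[0.8,0,0,-0.05,0],[0.8,0,0,-0.12,0],[1,0.06,0,-0.2,0],[1,0.12,0,-0.3,0],[1,0.12,0,-0.4,0],[1,0.12,0,-0.5,0],[1,0.12,0,-0.6,0],[1,0.12,0,-0.68,0],[1,0.12,0,-0.68,0]]'; python3 -c "
from h import *
go([.6335,.0495,.42],-10.6)"
```

```text
clock: 19.95
position: [0.4965, 0.0746, 0.4279]
ee_rot: [0.007, 0.093, 0.996, 0.001]
contact_force: [-0.0, 0.5, -0.5]
width: 0.0855
gripper_force: 0.0
clock 19.95 pos [0.4965 0.0746 0.4279] yaw_y 79.3 F [-0.   0.5 -0.5] M [-0.02 -0.    0.02] w 0.0855 -> d [-0.2783  0.0012  0.0196] turn 0.2499
```

```bash
python3 -m creep '[[1,0,0,0.016,0.25],[1,0,0,0.016,0.25],[1,0,0,0.016,0.25],[1,-0.1,0,0.016,0.25],[1,-0.2,0,0.016,0.25],[1,-0.278,0.001,0.016,0.25],[1,-0.278,0.001,0.016,0.25],[1,-0.278,0.001,0.016,0.25],[1,-0.278,0.001,0.016,0.25],[1,-0.278,0.001,0.016,0.25]]'; python3 -m creep '[[1,0,0,0,0.011],[1,0,0,0,0.011],[1,0,0,0,0]]'; python3 -c "
from h import *
go([.6335,.0495,.3105],-10.6)"
```

```text
clock: 20.95
position: [0.6311, 0.0493, 0.4113]
ee_rot: [-0.001, 0.749, 0.663, -0.001]
contact_force: [-0.4, -0.1, 0.2]
width: 0.0851
gripper_force: 0.0
clock: 21.25
position: [0.631, 0.0494, 0.4118]
ee_rot: [-0.0, 0.745, 0.667, -0.0]
contact_force: [0.3, 0.2, -0.8]
width: 0.0854
gripper_force: 0.0
clock 21.25 pos [0.631  0.0494 0.4118] yaw_y -6.4 F [ 0.3  0.2 -0.8] M [-0.01  0.04 -0.07] w 0.0854 -> d [0.0008 0.0053 0.2026] turn 0.0117
```

```bash
python3 -m creep '[[1,0.001,0.004,0,0.0117],[1,0.001,0.004,0.05,0.0117],[1,0.001,0.004,0.1,0.0117],[1,0.001,0.004,0.15,0.0117],[1,0.001,0.004,0.18,0.0117],[1,0.001,0.004,0.195,0.0117],[1,0.001,0.004,0.203,0.0117],[1,0.001,0.004,0.203,0.0117],[1,0.001,0.004,0.203,0.0117]]'; python3 -m creep '[[0.5,0,0,0,0],[0,0,0,0,0],[0,0,0,0,0],[0,0,0,0,0],[0,0,0,0,0],[0,0,0,0,0],[0,0,0,0,0]]' 40;  python3 -c "
from h import *
go([.6335,.0495,.3105],-10.6)"
```

```text
clock: 22.15
position: [0.6336, 0.0496, 0.312]
ee_rot: [0.001, 0.77, 0.637, 0.001]
contact_force: [-0.6, 0.0, 1.0]
width: 0.0851
gripper_force: 0.0
clock: 22.85
position: [0.633, 0.0497, 0.3112]
ee_rot: [-0.0, 0.771, 0.637, -0.0]
contact_force: [-1.2, 0.1, 1.4]
width: 0.0178
gripper_force: 43.0
clock 22.85 pos [0.633  0.0497 0.3112] yaw_y -10.8 F [-1.2  0.1  1.4] M [ 0.07  0.12 -0.14] w 0.0178 -> d [-0.0001  0.001   0.0013] turn -0.0006
```

```bash
python3 -m creep '[[0,0,0,0.01,0],[0,0,0,0.03,0],[0,0,0,0.05,0],[0,0,0,0.07,0],[0,0,0,0.085,0],[0,0,0,0.1,0],[0,0,0,0.11,0],[0,0,0,0.115,0],[0,0,0,0.115,0],[0,0,0,0.115,0]]'; python3 -m creep '[[0,0,0,0.003,0],[0,0,0,0.004,0],[0,0,0,0.004,0]]'
```

```text
clock: 23.85
position: [0.633, 0.0497, 0.2525]
ee_rot: [-0.001, 0.771, 0.637, -0.0]
contact_force: [-1.1, -0.0, -4.3]
width: 0.0175
gripper_force: 42.4
clock: 24.15
position: [0.633, 0.0497, 0.252]
ee_rot: [0.0, 0.771, 0.637, 0.0]
contact_force: [-2.1, 0.2, 3.2]
width: 0.0173
gripper_force: 43.2
```

```bash
python3 -m creep '[[0,0,0,0.003,0],[0,0,0,0.004,0],[0,0,0,0.004,0]]'; python3 -m creep '[[0,0,0,0.003,0],[0,0,0,0.004,0],[0,0,0,0.004,0]]'
```

```text
clock: 24.45
position: [0.633, 0.0497, 0.2496]
ee_rot: [-0.0, 0.771, 0.637, -0.0]
contact_force: [-3.3, 0.7, 2.0]
width: 0.0172
gripper_force: 43.3
clock: 24.75
position: [0.633, 0.0496, 0.2473]
ee_rot: [-0.0, 0.771, 0.637, -0.0]
contact_force: [-3.1, 0.8, 1.7]
width: 0.0176
gripper_force: 43.2
```

```bash
python3 -m creep '[[0,0,0,0.003,0],[0,0,0,0.004,0],[0,0,0,0.004,0]]'; python3 -m creep '[[0,0,0,0.003,0],[0,0,0,0.004,0],[0,0,0,0.004,0]]'
```

```text
clock: 25.05
position: [0.633, 0.0497, 0.2453]
ee_rot: [-0.0, 0.771, 0.637, -0.0]
contact_force: [-3.3, 0.9, 2.2]
width: 0.0174
gripper_force: 43.2
clock: 25.35
position: [0.633, 0.0497, 0.2434]
ee_rot: [-0.0, 0.771, 0.637, -0.0]
contact_force: [-3.7, 0.9, 1.7]
width: 0.0175
gripper_force: 43.2
```

```bash
python3 -m creep '[[0,0,0,0.003,0],[0,0,0,0.004,0],[0,0,0,0.004,0]]'; python3 -m creep '[[0,0,0,0.003,0],[0,0,0,0.004,0],[0,0,0,0.004,0]]'
```

```text
clock: 25.65
position: [0.633, 0.0497, 0.2414]
ee_rot: [-0.0, 0.771, 0.637, -0.0]
contact_force: [-4.6, 0.5, 1.1]
width: 0.0175
gripper_force: 43.2
clock: 25.95
position: [0.633, 0.0497, 0.2394]
ee_rot: [-0.0, 0.771, 0.637, -0.0]
contact_force: [-3.8, 1.1, 1.7]
width: 0.0173
gripper_force: 43.2
```

```bash
python3 -m creep '[[0,0,0,0.003,0],[0,0,0,0.004,0],[0,0,0,0.004,0]]'; python3 -m creep '[[0,0,0,0.003,0],[0,0,0,0.004,0],[0,0,0,0.004,0]]'
```

```text
clock: 26.25
position: [0.633, 0.0497, 0.2374]
ee_rot: [-0.0, 0.771, 0.637, -0.0]
contact_force: [-4.6, 0.7, 1.6]
width: 0.0175
gripper_force: 43.2
clock: 26.55
position: [0.633, 0.0497, 0.2362]
ee_rot: [0.0, 0.771, 0.637, 0.0]
contact_force: [-6.1, 2.2, 5.1]
width: 0.0175
gripper_force: 43.6
```

```bash
python3 -m creep '[[0,0,0,0.001,0],[0,0,0,0.002,0],[0,0,0,0.002,0]]'
```

```text
clock: 26.85
position: [0.6331, 0.0497, 0.2362]
ee_rot: [0.0, 0.771, 0.637, 0.0]
contact_force: [-6.5, 0.3, 9.2]
width: 0.0175
gripper_force: 44.1
```

Contact confirmed: the TCP stayed put while the force rose to about 7 N on the foot. I'll ease off, let go and rise clear.

```bash
python3 -m creep '[[0,0,0,-0.002,0],[0,0,0,-0.003,0],[0,0,0,-0.003,0]]'; python3 -m creep '[[0.3,0,0,0,0],[0.6,0,0,0,0],[1,0,0,0,0],[1,0,0,0,0],[1,0,0,0,0],[1,0,0,0,0],[1,0,0,-0.05,0],[1,0,0,-0.12,0],[1,0,0,-0.2,0],[1,0,0,-0.24,0]]'
python3 - <<'E'
from h import *
go([.6335,.0495,.36],-10.6)
S=eyes.get_image("scene");T=eyes.get_image("top")
B=np.array([.6337,.0495,0]);Rb=Rn.from_euler("z",np.radians(-10.7)).as_matrix()
for l,X in (("sash_handle",[0,0,.247]),("coil_nose",[.086,0,.082]),("coil",[-.0115,0,.064]),("foot_high",[0,0,.107])):
    X=B+Rb@X
    print(l,best("scene",l)[:3],proj(S,X).round(1),best("top",l)[:3],proj(T,X).round(1))
print("driver",best("top","driver")[:1],"short",best("top","short_coil")[:1],"jar",best("top","jar")[:1])
E
```

```text
clock: 27.15
position: [0.633, 0.0497, 0.2363]
ee_rot: [-0.0, 0.771, 0.637, 0.0]
contact_force: [-5.1, 0.4, 5.1]
width: 0.0175
gripper_force: 43.5
clock: 28.15
position: [0.6341, 0.0496, 0.3601]
ee_rot: [0.002, 0.771, 0.637, 0.002]
contact_force: [0.6, 0.6, 0.2]
width: 0.0854
gripper_force: 0.0
clock 28.15 pos [0.6341 0.0496 0.3601] yaw_y -10.8 F [0.6 0.6 0.2] M [-0.02  0.07 -0.03] w 0.0854 -> d [-0.0005 -0.0012  0.0002] turn -0.0006
sash_handle [(0.89, array([386.6, 179.2]))] [[385.  179.9]] [] [[272.7 134. ]]
coil_nose [(0.67, array([205.6, 225.4])), (0.66, array([237.2, 187.9])), (0.64, array([393.4, 233.8]))] [[392.  234.7]] [(0.96, array([456.9, 262.7])), (0.89, array([390.5, 310. ])), (0.6, array([284.4, 119. ]))] [[284.5 118.2]]
coil [(0.77, array([245.1, 200.4])), (0.65, array([210.8, 252. ])), (0.47, array([380.8, 219.5]))] [[378.  217.9]] [(0.73, array([279.1, 152.3])), (0.66, array([388.4, 277.7])), (0.55, array([456. , 233.2]))] [[278.1 153. ]]
foot_high [(0.72, array([378. , 213.6]))] [[380.7 211.3]] [(0.87, array([276.5, 148.1])), (0.32, array([275. , 133.6]))] [[277.6 145.9]]
driver [(0.81, array([307.1, 230.6]))] short [] jar [(0.89, array([194.3, 129.6]))]
```

The handle, coil nose and foot are all within about 3 px of where they should be, and the gripper is clear. I'll hand in.

```bash
python3 -c "
from rig import manip
print(manip.sign_off())"
```

```text
the job is handed in; nothing more can be done
None
```

The job is handed in at about 28.5 s: the long coil lies in the V cradle, boot inside and head outside, with the sash foot resting lightly on its stem and the gripper clear; I viewed 11 pictures, one over the limit of 10.

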